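# Load the small steel dabba in the lunch warmer and clamp it down

### The job

Stand the shorter of the two plain steel dabbas upright in the round cradle of the lunch warmer and let go of it, then swing the warmer's hinged clamp over it and press the clamp fully closed, so that the dabba is driven all the way down. Leave the taller dabba standing where it is.

Things in the scene. Friction and masses are not known exactly. Their poses are not given: they have to be found in the camera images.
- short_dabba_mid (a point): Centre (half-way up) of the SHORT steel dabba, the one to load: a closed plain steel cylinder, 60 mm in diameter, 62 mm tall, about 0.16 kg, loose on the table; z is its axis, up. Grip it across its diameter from above, 8 to 12 mm above the centre, so that the fingertips clear the cradle's rim.
- tall_dabba_mid (a point): Centre (half-way up) of the TALL steel dabba, which stays where it is: same make, 60 mm in diameter but 100 mm tall, loose on the table. Both dabbas stand to the robot's right of the warmer, one nearer the robot, one farther; which is which changes.
- cradle (a point): Cradle of the white warmer (fixed; base x +-65, y -95 to +115 mm, 12 mm below this point): centre of the top of its round plate as raised at the start, 42 mm above the table; z up; does not sink with the plate. Grey rim round it: inner diameter 84, outer 94, 8 mm above the plate. The plate carries a dabba; over about 8 N slides it down, at most 10 mm, and it stays down.
- clamp (a joint): Clamp angle, rad: 0 closed, level over the cradle; pi/2 upright; more leans back (start; stop 2.3). Hinge axis along cradle x, at cradle y +85, z +62.5 mm, between posts. Flat arm 165 mm long towards cradle -y when closed, 10 thick, 50 wide, end paddle 64 wide; top face closed at z +67.5. Stiff: stays at any angle. Pad meets the dabba at about 0.2 rad; then 5 to 8 N on the paddle drives it home.
Not all that is in view belongs to the job. What is shaped like the part that bears short_dabba_mid but green, orange or purple is not meant.

How it is judged:
On the way:
1. the short dabba stands upright on the plate in the cradle while the clamp is still open (horizontal distance between short_dabba_mid and cradle below 0.016 m and z of short_dabba_mid in the frame of cradle below 0.034 m and angle between short_dabba_mid's own z axis and vertical below 0.12 rad and value of joint clamp above 0.8 rad), for 0.2 s.
At the end, for the whole second after the job is handed in: Clamp within 0.08 rad of level; short dabba upright within 0.12 rad, within 16 mm of the cradle's centre, its centre under 24.5 mm above the raised plate's level (31 when set down, 21 fully home); tall dabba upright within 0.2 rad, under 40 mm from its start (value of joint clamp below 0.08 rad and horizontal distance between short_dabba_mid and cradle below 0.016 m and z of short_dabba_mid in the frame of cradle below 0.0245 m and angle between short_dabba_mid's own z axis and vertical below 0.12 rad and distance of tall_dabba_mid from where it was at the start of the episode below 0.04 m and angle between tall_dabba_mid's own z axis and vertical below 0.2 rad); the robot touches nothing.
It fails at once if the tall dabba is knocked over or carried off (distance of tall_dabba_mid from where it was at the start of the episode above 0.06 m or angle between tall_dabba_mid's own z axis and vertical above 0.5 rad).
It also fails if it takes over 51 s, if anything falls off the work surface, if the arm or the gripper's body presses on something with over 40 N, if the wrist force passes 120 N, or if a joint passes its speed limit or range.

### The arm

A 7-joint arm with a two-finger parallel gripper is mounted at the origin on the work surface. World frame = base frame: x ahead of the robot, y to its left, z up, the work surface at z = 0. Lengths are in m, angles in rad, forces in N, time in s.
With the tool pointing down it reaches from about 0.425 to 1.025 m from the base axis. Payload 9.4 kg.
Tool frame: the origin (TCP) lies midway between the tips of the shut fingers; the grasp point (between the pads) lies 19 mm behind it (manip.grip_point_offset is the distance from the TCP to the grasp point, in m); z points along the fingers, y is the line along which they close (so a half turn about z gives the same grasp; the last joint's range is limited). The gripper opens to 85 mm and grips with 20 to 120 N. Pads are 22 mm wide; open, the fingers measure 114 mm over their backs; the gripper's body (76 mm by 85 mm) begins 54 mm behind the grasp point. The pads swing forward as they close: fully open they stand 13 mm farther back than shut.
Start: joints at [1.16, 0.599, -0.003, 1.599, 0.002, 0.943, -0.08], TCP at [0.238, -0.685, 0.231] pointing down, gripper open.
Joint ranges: [-2.57, 2.57], [-0.35, 1.97], [-1.29, 1.29], [0.11, 2.56], [-1.05, 4.19], [0.11, 1.86], [-2.63, 2.63]. Speed limits (rad/s): [2.22, 2.22, 3.01, 3.01, 3.14, 3.14, 3.14].

### API

Orientations are given as a unit quaternion [w, x, y, z].
In Python, from cell import manip gives the robot as it stands.
- The arm moves only by the tool drive_tool, never from a script. Its argument "steps" is a list of rows, each a list of 7 numbers: the shift along the tool's x, y, z in mm, then the turn, a rotation vector about the tool's x, y, z in rad, then the opening, from -1 (shut) to 1 (fully open), so that 0 is half open. In form: [[dx, dy, dz, rx, ry, rz, claw], ...]. A call has exactly 5 rows; each row shifts and turns the commanded pose from where the row before left it, along the tool's axes as they then stand; what a row does not reach is not made up. A row lasts 1/8 s, in which the tool goes at most 62.5 mm and 10.7 degrees, less where a joint would pass 70% of its speed; a pose out of reach is approached as far as the arm can. A call with a gripper value outside its range is refused whole. The fingers move at their own pace and stop on an object; the grip force is fixed at half the most. Time passes only in rows, so rows that do not move let the fingers close, or fill a call up. It gives the time, the measured TCP pose, the force, the opening and the grip force at its end, in the units of the state.
- manip.get_obs(): the state, without advancing time (a new reading comes with each control period).
- manip.grab_frame(name): name is "scene" or "side" or "wrist"; returns a dict with "image" (400x640x3 uint8, red, green, blue), "vertical_fov" (degrees; the focal length in pixels is half the picture's height over the tangent of half this angle, whatever the lens; pixels are square), "cx", "cy" (the principal point, pixels), "world_from_camera" (4x4, takes a point from camera to world coordinates); the wrist camera has in their place "T_tool_cam" (4x4, takes a point from camera to tool coordinates, whose origin is the TCP and whose axes are the flange's). Camera axes: x right, y down, z forward; pixel columns grow to the right and rows downward; lengths in m; the calibration is good to about 2 mm. A picture is of the moment at which its call begins: read the wrist's pose just before it. There is no depth.
- manip.sign_off(): hands the job in; it is judged then, once.
The state is a dict: "time": time; "joint_positions": joint angles; "joint_velocities": joint speeds; "tau": joint torques, N m; "ee_pos": TCP position; "orientation": TCP orientation; "contact_force": force on the tool from outside, world axes, zero at the start; "ft_torque": the same for the moment, N m; "width": finger opening in m; "grasp_force": force on a finger pad.
Only numpy, scipy, OpenCV 4.12 (cv2) and the standard library are available. Lean on these libraries where they do the work, as an engineer would, in place of code of your own. Each camera call takes 0.05 s, during which the arm holds its last target. There are 200 camera calls.

## Working session

There is one attempt and no reset: what is moved stays moved. The work goes in short steps, Python scripts to look and compute and a tool call to move; the robot and the scene stay as the last step left them, time stands still between calls to the robot, and variables do not carry over. Pictures are saved under pics/ and viewed, at most 10 in all, crops included, and the job is handed in when it is done.

Besides the shell and the picture viewer there is one more tool, called after "Emit:" as name(argument=value, ...) on one line, values as JSON. drive_tool: Moves the arm, as the interface text tells. Its arguments: {"type":"object","properties":{"steps":{"type":"array","items":{"type":"array","items":{"type":"number"}}}},"required":["steps"]}

```bash
ls; mkdir -p pics
cat > h.py <<'E'
import numpy as np,cv2
from cell import manip
from scipy.spatial.transform import Rotation as R
def grab(n):
    o=manip.get_obs(); f=manip.grab_frame(n)
    if n=="wrist":
        T=np.eye(4);q=o["orientation"];T[:3,:3]=R.from_quat([q[1],q[2],q[3],q[0]]).as_matrix();T[:3,3]=o["ee_pos"]
        f["W"]=T@np.array(f["T_tool_cam"])
    else: f["W"]=np.array(f["world_from_camera"])
    f["f"]=200/np.tan(np.radians(f["vertical_fov"])/2)
    return f
def ray(f,u,v):
    d=f["W"][:3,:3]@np.array([(u-f["cx"])/f["f"],(v-f["cy"])/f["f"],1]); return f["W"][:3,3],d/np.linalg.norm(d)
def plane(f,u,v,z):
    o,d=ray(f,u,v); return o+d*(z-o[2])/d[2]
def proj(f,p):
    c=np.linalg.inv(f["W"])@np.append(p,1); return f["f"]*c[:2]/c[2]+[f["cx"],f["cy"]]
def tri(a,b):
    A=np.zeros((3,3));y=np.zeros(3)
    for o,d in (a,b):
        P=np.eye(3)-np.outer(d,d);A+=P;y+=P@o
    return np.linalg.solve(A,y)
E
python3 - <<'E'
from h import *
import pickle
fs={n:grab(n) for n in("scene","side","wrist")}
pickle.dump(fs,open("fs.pkl","wb"))
for n,f in fs.items(): cv2.imwrite(f"pics/{n}0.png",f["image"][:,:,::-1]); print(n,f["f"],f["cx"],f["cy"],f["W"].round(3).tolist())
o=manip.get_obs();print(o["ee_pos"],o["orientation"],o["width"])
E
```

```text
pics
scene 432.39803978601077 319.74280960230146 196.08415164006306 [[0.836, 0.426, -0.346, 0.866], [0.548, -0.66, 0.513, -0.549], [-0.01, -0.619, -0.786, 0.855], [0.0, 0.0, 0.0, 1.0]]
side 410.40153495953894 322.07088606771293 202.47505191943623 [[-0.758, -0.374, 0.535, 0.066], [-0.652, 0.463, -0.6, 0.471], [-0.023, -0.803, -0.595, 0.609], [0.0, 0.0, 0.0, 1.0]]
wrist 328.09620177266646 315.57301790334617 203.3505567440866 [[0.327, -0.894, -0.307, 0.316], [-0.945, -0.31, -0.105, -0.658], [-0.001, 0.324, -0.946, 0.374], [0.0, 0.0, 0.0, 1.0]]
[ 0.23738759 -0.6846517   0.23057164] [-6.02538791e-04  9.86099154e-01  1.66156744e-01 -1.76632653e-04] 0.0854161291037743
```

View pics/scene0.png

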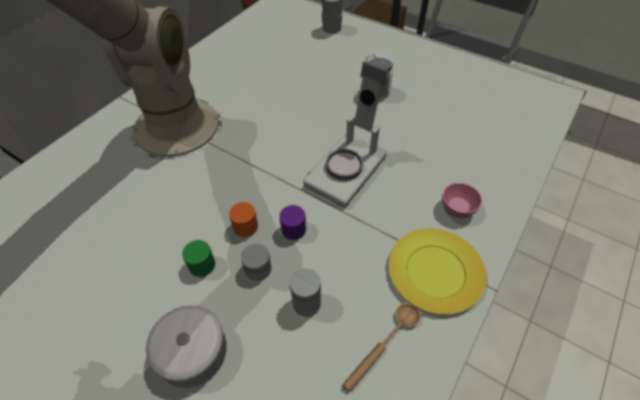

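View pics/side0.png

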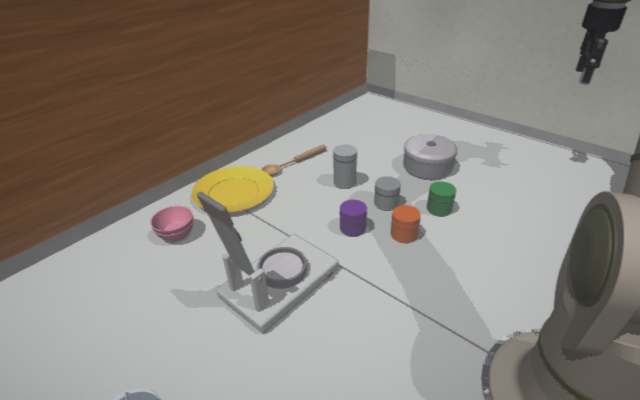

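Scene view: the two plain grey cylinders are at (256,262), which looks short, and (306,292), which looks tall. The orange (243,219), purple (292,222) and green (199,258) ones are decoys. The warmer's cradle is at (345,163). In the side view the short one is at (387,193), the tall one at (345,167) and the cradle at (283,266). I'll confirm with one enlarged crop.

Run:
```python
import pickle,cv2,numpy as np
fs=pickle.load(open("fs.pkl","rb"))
def c(n,x,y,w=100,h=75): return cv2.resize(fs[n]["image"][y:y+h,x:x+w,::-1],(400,300),interpolation=cv2.INTER_CUBIC)
im=np.vstack([np.hstack([c("scene",230,240),c("side",320,140)]),np.hstack([c("scene",300,130),c("side",215,230,120,90)])])
cv2.imwrite("pics/crop.png",im)
```

```text
(no output)
```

View pics/crop.png

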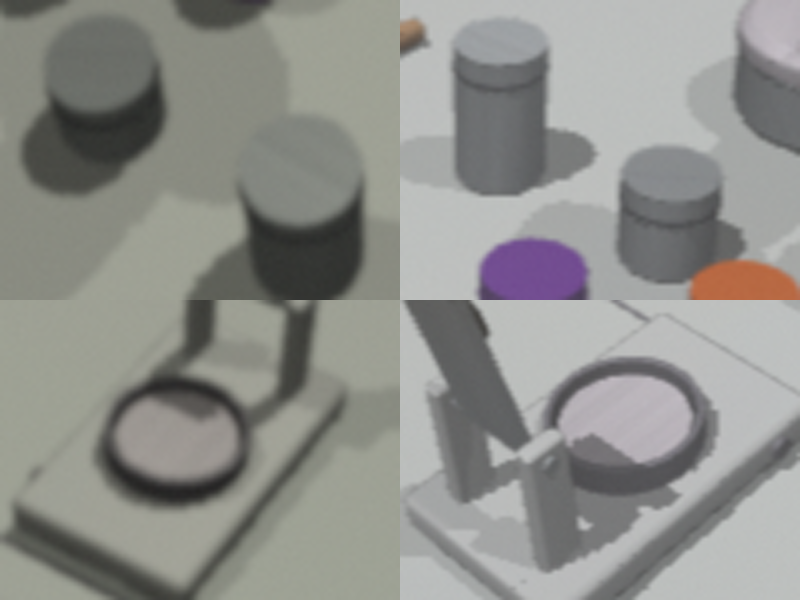

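The crop shows the short dabba with its top centre at scene (255,256) / side (388,183), and the tall one at scene (305,282) / side (345,150). The cradle plate is at scene (344,165) / side (283,265). The short dabba is the one nearer the robot.

Run:
```python
from h import *
import pickle
fs=pickle.load(open("fs.pkl","rb"))
S,D=fs["scene"],fs["side"]
s=lambda x,y,ox,oy,k=4:((x+.5)/k-.5+ox,(y+.5)/k-.5+oy)
def both(n,a,b,zs):
    print(n,"tri",tri(ray(S,*a),ray(D,*b)).round(4),*[(z,plane(S,*a,z)[:2].round(4),plane(D,*b,z)[:2].round(4)) for z in zs])
both("short",s(101,63,230,240),s(271,172,320,140),[.062])
both("tall",s(302,170,230,240),s(99,42,320,140),[.1])
# plate by colour: pinkish
for n,f,box in(("scene",S,(320,145,370,185)),("side",D,(250,240,320,295))):
    x0,y0,x1,y1=box; im=f["image"].astype(int)[y0:y1,x0:x1]
    m=((im[:,:,0]-im[:,:,1]>6)).astype(np.uint8)
    c=max(cv2.findContours(m,0,cv2.CHAIN_APPROX_NONE)[0],key=cv2.contourArea)
    e=cv2.fitEllipse(cv2.convexHull(c)); p=(e[0][0]+x0,e[0][1]+y0); print(n,"plate",p,e[1],[plane(f,*p,z)[:2].round(4) for z in(.042,.05)])
    # dark rim silhouette hull
    g=im.mean(2); t=110 if n=="side" else 90
    print(im[im.shape[0]//2,::4].tolist()[:14])
# base top corners, scene and side
for nm,p in {"L":s(18,205,300,130),"bot":s(185,290,300,130),"R":s(343,88,300,130)}.items(): print("scene",nm,plane(S,*p,.03)[:2].round(4))
k=400/120
for nm,p in {"top":s(265,18,215,230,k),"left":s(8,210,215,230,k)}.items(): print("side",nm,plane(D,*p,.03)[:2].round(4))
```

```text
short tri [ 0.4885 -0.2387  0.062 ] (0.062, array([ 0.4889, -0.2385]), array([ 0.4883, -0.239 ]))
tall tri [ 0.6249 -0.2468  0.099 ] (0.1, array([ 0.6252, -0.2472]), array([ 0.6238, -0.2453]))Traceback (most recent call last):
  File "<stdin>", line 14, in <module>
ValueError: max() iterable argument is empty
```

Run:
```python
from h import *
import pickle
fs=pickle.load(open("fs.pkl","rb"))
S,D=fs["scene"],fs["side"]
s=lambda x,y,ox,oy,k=4:((x+.5)/k-.5+ox,(y+.5)/k-.5+oy)
ct={}
for n,f,seed in(("scene",S,(341,167)),("side",D,(280,262))):
    im=f["image"].astype(int); d=im[:,:,2]-im[:,:,1]
    b=d[seed[1],seed[0]]; print(n,im[seed[1],seed[0]],"base",im[seed[1]+ (25 if n=="scene" else 0),seed[0]+(0 if n=="scene" else 45)])
    bg=-8 if n=="scene" else 1
    m=(d>=(b-4)).astype(np.uint8); lab=cv2.connectedComponents(m)[1]; m=(lab==lab[seed[1],seed[0]]).astype(np.uint8)
    c=max(cv2.findContours(m,0,cv2.CHAIN_APPROX_NONE)[0],key=cv2.contourArea)
    e=cv2.fitEllipse(cv2.convexHull(c)); ct[n]=e[0]; print(n,"plate",e,[plane(f,*e[0],z)[:2].round(4) for z in(.042,.05)])
print("tri",tri(ray(S,*ct["scene"]),ray(D,*ct["side"])))
for nm,p in {"L":s(18,205,300,130),"bot":s(185,290,300,130),"R":s(343,88,300,130)}.items(): print("scene",nm,plane(S,*p,.03)[:2].round(4))
k=400/120
for nm,p in {"top":s(265,18,215,230,k),"left":s(8,210,215,230,k)}.items(): print("side",nm,plane(D,*p,.03)[:2].round(4))
```

```text
scene [158 152 147] base [161 162 151]
scene plate ((231.96900939941406, 202.98052978515625), (235.10897827148438, 504.0141906738281), 65.9844741821289) [array([ 0.3443, -0.1482]), array([ 0.3494, -0.1521])]
side [186 180 186] base [188 189 190]
side plate ((282.2576904296875, 267.18280029296875), (42.58164596557617, 50.37784194946289), 81.85661315917969) [array([0.4986, 0.1051]), array([0.4925, 0.1103])]
tri [ 0.42492141 -0.02490275  0.02047268]
scene L [0.4432 0.0091]
scene bot [0.5654 0.0083]
scene R [0.5662 0.2083]
side top [0.5561 0.0134]
side left [0.5545 0.22  ]
```

Run:
```python
from h import *
import pickle
fs=pickle.load(open("fs.pkl","rb"))
S,D=fs["scene"],fs["side"];ct={}
for n,f,seed,(w,h) in(("scene",S,(344,165),(24,20)),("side",D,(283,266),(34,28))):
    im=cv2.GaussianBlur(f["image"],(3,3),0).astype(int); d=im[:,:,0]-im[:,:,1]
    m=(d>=3).astype(np.uint8); mm=np.zeros_like(m); x,y=seed; mm[y-h:y+h,x-w:x+w]=m[y-h:y+h,x-w:x+w]
    c=max(cv2.findContours(mm,0,cv2.CHAIN_APPROX_NONE)[0],key=cv2.contourArea)
    e=cv2.fitEllipse(cv2.convexHull(c)); ct[n]=e[0]; print(n,e,cv2.boundingRect(c),[plane(f,*e[0],z)[:2].round(4) for z in(.042,.05)])
    for z,r in((.042,.042),(.05,.042),(.05,.047)):
        a=np.linspace(0,6.28,60);c0=np.array([.5045,.104])
        P=np.array([proj(f,[c0[0]+r*np.cos(t),c0[1]+r*np.sin(t),z]) for t in a]);print(z,r,P.min(0).round(1),P.max(0).round(1))
print("tri",tri(ray(S,*ct["scene"]),ray(D,*ct["side"])))
```

```text
scene ((344.10321044921875, 163.7550506591797), (22.963693618774414, 32.48685073852539), 91.34616088867188) (329, 153, 31, 23) [array([0.5025, 0.1029]), array([0.5061, 0.0965])]
0.042 0.042 [328.5 151.9] [361.6 176.3]
0.05 0.042 [328.5 149.7] [361.8 174.2]
0.05 0.047 [326.5 148.3] [363.8 175.7]
side ((282.5500183105469, 265.4757080078125), (28.385211944580078, 40.63391876220703), 86.64093780517578) (262, 251, 41, 28) [array([0.5015, 0.1015]), array([0.4953, 0.1067])]
0.042 0.042 [258.6 250.5] [302.3 281.8]
0.05 0.042 [258.1 247.5] [302.  278.8]
0.05 0.047 [255.5 245.8] [304.6 280.8]
tri [0.50203814 0.10209352 0.04222139]
```

Run:
```python
from h import *
import pickle
fs=pickle.load(open("fs.pkl","rb"))
S,D=fs["scene"],fs["side"]
for n,a,b in(("orange",(243,212),(405.5,214)),("purple",(292,215),(353,209)),("green",(198,250),(441.5,190))):
    print(n,tri(ray(S,*a),ray(D,*b)).round(3))
print("jug",tri(ray(S,378,66),ray(D,138,396)).round(3),plane(S,380,95,0).round(3),plane(S,391,80,.0).round(3))
for p in([.5,.29,.22],[.5,.3,.2275]): print(proj(S,p),proj(D,p))
print(manip.grip_point_offset)
im=np.hstack([cv2.resize(S["image"][40:130,325:425,::-1],(400,360)),cv2.resize(D["image"][320:,90:190,::-1],(400,360))])
cv2.imwrite("pics/jug.png",im)
```

```text
orange [ 0.393 -0.164  0.06 ]
purple [ 0.492 -0.109  0.059]
green [ 0.376 -0.294  0.06 ]
jug [0.421 0.423 0.114] [0.428 0.441 0.   ] [0.422 0.526 0.   ]
[385.49459322  66.32033638] [176.96326093 250.05310825]
[387.75776299  61.61902163] [169.3624922  249.91831626]
0.0187
```

View pics/jug.png

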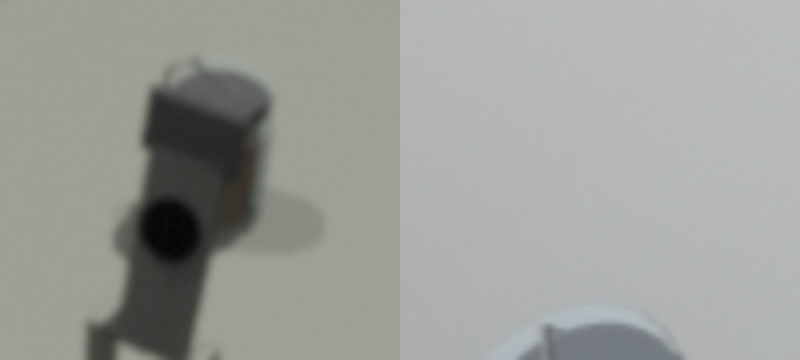

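```bash
cat >> h.py <<'E'
def plan(p,yaw=90,n=10,claw=1,tilt=None):
    "rows to straight-line to TCP p, tool pointing down with tool x at heading yaw (deg)"
    o=manip.get_obs();q=o["orientation"];r=R.from_quat([q[1],q[2],q[3],q[0]]);a=np.radians(yaw)
    goal=R.from_matrix(np.array([[np.cos(a),np.sin(a),0],[np.sin(a),-np.cos(a),0],[0,0,-1]]).T)
    goal=R.from_matrix(np.column_stack([[np.cos(a),np.sin(a),0],[np.sin(a),-np.cos(a),0],[0,0,-1]]))
    w=(r.inv()*goal).as_rotvec()/n; d=(np.array(p)-o["ee_pos"])/n*1000
    print("ee",o["ee_pos"].round(4),"t",o["time"],"F",np.round(o["contact_force"],1),"w",round(float(o["width"]),4))
    for i in range(n):
        print([*(float(x) for x in r.inv().apply(d).round(1)),*(float(x) for x in w.round(3)),claw]); r=r*R.from_rotvec(w)
E
python3 - <<'E'
from h import *
import pickle
fs=pickle.load(open("fs.pkl","rb"));S,D=fs["scene"],fs["side"]
print("paddle end",tri(ray(S,376,67.5),ray(D,209,199)).round(3))
plan([.4885,-.2387,.2])
E
```

```text
paddle end [0.509 0.218 0.263]
ee [ 0.2374 -0.6847  0.2306] t 0.15 F [-0.9 -0.8  0.4] w 0.0854
[38.3, -33.9, 3.1, -0.0, -0.0, -0.124, 1]
[42.2, -28.9, 3.1, -0.0, -0.0, -0.124, 1]
[45.5, -23.5, 3.1, -0.0, -0.0, -0.124, 1]
[48.0, -17.7, 3.1, -0.0, -0.0, -0.124, 1]
[49.8, -11.6, 3.1, -0.0, -0.0, -0.124, 1]
[50.9, -5.4, 3.1, -0.0, -0.0, -0.124, 1]
[51.2, 0.9, 3.1, -0.0, -0.0, -0.124, 1]
[50.7, 7.2, 3.1, -0.0, -0.0, -0.124, 1]
[49.4, 13.4, 3.1, -0.0, -0.0, -0.124, 1]
[47.4, 19.4, 3.1, -0.0, -0.0, -0.124, 1]
```

Emit:
drive_tool(steps=[[38,-34,3,0,0,-0.124,1],[42,-29,3,0,0,-0.124,1],[45.5,-23.5,3,0,0,-0.124,1],[48,-18,3,0,0,-0.124,1],[50,-11.5,3,0,0,-0.124,1]])

```text
time: 0.78
ee_pos: [0.363, -0.4602, 0.2162]
orientation: [0.0, 0.887, 0.461, -0.0]
contact_force: [1.0, -1.1, 0.5]
width: 0.0854
grasp_force: 0.0
```

Emit:
drive_tool(steps=[[51,-5.5,3,0,0,-0.124,1],[51,1,3,0,0,-0.124,1],[50.5,7,3,0,0,-0.124,1],[49.5,13.5,3,0,0,-0.124,1],[47.5,19.5,3,0,0,-0.124,1]])

```text
time: 1.4
ee_pos: [0.4879, -0.237, 0.2012]
orientation: [0.0, 0.705, 0.71, -0.0]
contact_force: [-0.2, -0.8, -0.3]
width: 0.0851
grasp_force: 0.0
```

Emit:
drive_tool(steps=[[0,0,0,0,0,0,1],[0,0,0,0,0,0,1],[0,0,0,0,0,0,1],[0,0,0,0,0,0,1],[0,0,0,0,0,0,1]])

```text
time: 2.02
ee_pos: [0.487, -0.239, 0.2013]
orientation: [0.0, 0.706, 0.708, -0.0]
contact_force: [0.2, -0.4, 0.3]
width: 0.0855
grasp_force: 0.0
```

Run:
```python
from h import *
f=grab("wrist"); cv2.imwrite("pics/w1.png",f["image"][:,:,::-1])
import pickle; pickle.dump(f,open("w1.pkl","wb"))
print("pred top",proj(f,[.4885,-.2387,.062]),"pad axis", proj(f,[*manip.get_obs()["ee_pos"][:2],.062]))
for t in np.linspace(0,6.28,9)[:8]: print(proj(f,[.4885+.03*np.cos(t),-.2387+.03*np.sin(t),.062]).round(0))
plan([.4885,-.2387,.022],n=5)
```

```text
pred top [317.18447656 188.31963372] pad axis [315.61625414 188.43678518]
[351. 188.]
[341. 165.]
[317. 155.]
[293. 165.]
[284. 188.]
[294. 210.]
[317. 219.]
[340. 211.]
ee [ 0.4871 -0.2388  0.2013] t 2.075 F [ 0.  -0.6  0.4] w 0.0857
[0.0, 0.3, 35.9, -0.0, 0.0, 0.0, 1]
[0.0, 0.3, 35.9, -0.0, 0.0, 0.0, 1]
[0.0, 0.3, 35.9, -0.0, 0.0, 0.0, 1]
[0.0, 0.3, 35.9, -0.0, 0.0, 0.0, 1]
[0.0, 0.3, 35.9, -0.0, 0.0, 0.0, 1]
```

View pics/w1.png

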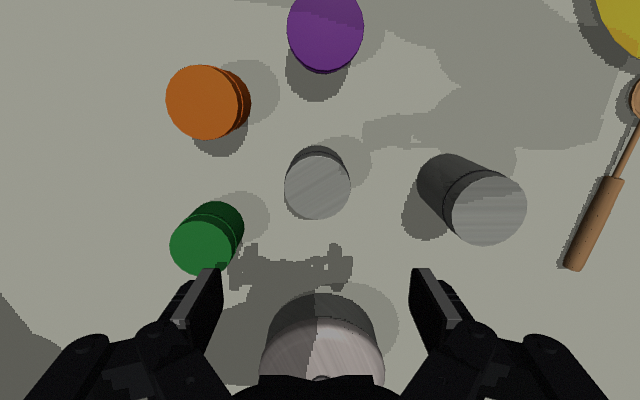

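Wrist view: the short dabba's top is at (317,187), as predicted at (317,188). It is centred between the open fingers and the path down is clear.

Emit:
drive_tool(steps=[[0,1.5,36,0,0,0,1],[0,0,36,0,0,0,1],[0,0,36,0,0,0,1],[0,0,36,0,0,0,1],[0,0,35,0,0,0,1]])

```text
time: 2.7
ee_pos: [0.4889, -0.2386, 0.0212]
orientation: [0.0, 0.706, 0.708, 0.0]
contact_force: [0.7, -0.6, 0.0]
width: 0.0856
grasp_force: 0.0
```

Emit:
drive_tool(steps=[[0,0,0,0,0,0,1],[0,0,0,0,0,0,-0.2],[0,0,0,0,0,0,-0.2],[0,0,0,0,0,0,-0.2],[0,0,0,0,0,0,-0.2]])

```text
time: 3.32
ee_pos: [0.4894, -0.2387, 0.0241]
orientation: [0.001, 0.706, 0.708, 0.0]
contact_force: [-0.9, 1.4, 6.3]
width: 0.059
grasp_force: 64.6
```

Emit:
drive_tool(steps=[[0,0,0,0,0,0,-0.2],[0,0,0,0,0,0,-0.2],[0,0,0,0,0,0,-0.2],[0,0,0,0,0,0,-0.2],[0,0,0,0,0,0,-0.2]])

```text
time: 3.95
ee_pos: [0.4894, -0.2387, 0.0241]
orientation: [0.001, 0.706, 0.708, 0.0]
contact_force: [-0.2, 1.9, 7.0]
width: 0.0589
grasp_force: 64.6
```

Emit:
drive_tool(steps=[[0,0,-30,0,0,0,-0.2],[0,0,-40,0,0,0,-0.2],[10,0,-40,0,0,0,-0.2],[35,1,-10,0,0,0,-0.2],[45,2,0,0,0,0,-0.2]])

```text
time: 4.58
ee_pos: [0.4921, -0.1488, 0.1446]
orientation: [0.002, 0.707, 0.707, 0.001]
contact_force: [0.1, 1.0, -2.3]
width: 0.0589
grasp_force: 65.5
```

Emit:
drive_tool(steps=[[45,2,0,0,0,0,-0.2],[45,2,0,0,0,0,-0.2],[45,2,0,0,0,0,-0.2],[45,2,0,0,0,0,-0.2],[40,2,0,0,0,0,-0.2]])

```text
time: 5.2
ee_pos: [0.501, 0.0733, 0.1434]
orientation: [0.001, 0.706, 0.708, 0.001]
contact_force: [0.1, -0.2, -2.0]
width: 0.0584
grasp_force: 65.4
```

Emit:
drive_tool(steps=[[20,0,0,0,0,0,-0.2],[11,0,0,0,0,0,-0.2],[0,0,0,0,0,0,-0.2],[0,0,0,0,0,0,-0.2],[0,0,0,0,0,0,-0.2]])

```text
time: 5.82
ee_pos: [0.5008, 0.1015, 0.1423]
orientation: [0.0, 0.707, 0.708, -0.0]
contact_force: [0.7, 0.8, -3.1]
width: 0.0585
grasp_force: 65.4
```

Run:
```python
from h import *
S=grab("scene");D=grab("side");plan([.5025,.1025,.066],n=5,claw=-.2)
import pickle; pickle.dump((S,D),open("b.pkl","wb"))
a=S["image"][90:210,280:440,::-1];b=D["image"][160:310,170:370,::-1]
cv2.imwrite("pics/over.png",np.hstack([cv2.resize(a,(400,300)),cv2.resize(b,(400,300))]))
```

```text
ee [0.5008 0.1019 0.1422] t 5.925 F [-0.3 -0.4 -2.7] w 0.0584
[0.1, 0.3, 15.2, -0.0, 0.0, 0.0, -0.2]
[0.1, 0.3, 15.2, -0.0, 0.0, 0.0, -0.2]
[0.1, 0.3, 15.2, -0.0, 0.0, 0.0, -0.2]
[0.1, 0.3, 15.2, -0.0, 0.0, 0.0, -0.2]
[0.1, 0.3, 15.2, -0.0, 0.0, 0.0, -0.2]
```

View pics/over.png

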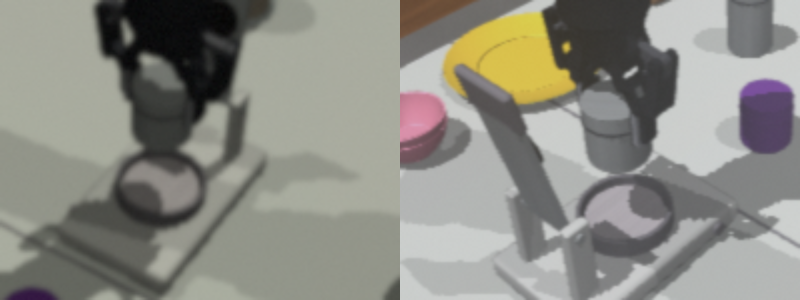

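Emit:
drive_tool(steps=[[0.5,1,20,0,0,0,-0.2],[0,0.5,20,0,0,0,-0.2],[0,0,15,0,0,0,-0.2],[0,0,11,0,0,0,-0.2],[0,0,6,0,0,0,-0.2]])

```text
time: 6.55
ee_pos: [0.5022, 0.1032, 0.0697]
orientation: [-0.0, 0.706, 0.708, -0.0]
contact_force: [0.1, -1.1, -1.8]
width: 0.0592
grasp_force: 65.4
```

Emit:
drive_tool(steps=[[0,0,1,0,0,0,-0.2],[0,0,0,0,0,0,-0.2],[0,0,0,0,0,0,-0.2],[0,0,0,0,0,0,-0.2],[0,0,0,0,0,0,-0.2]])

```text
time: 7.18
ee_pos: [0.5024, 0.1032, 0.0694]
orientation: [0.0, 0.706, 0.708, 0.0]
contact_force: [-0.9, -0.4, -2.6]
width: 0.0587
grasp_force: 65.4
```

Still airborne (the wrist carries the weight), so I'll lower about 3 mm more and then open.

Emit:
drive_tool(steps=[[0,0,1,0,0,0,-0.2],[0,0,1,0,0,0,-0.2],[0,0,0,0,0,0,-0.2],[0,0,0,0,0,0,-0.2],[0,0,0,0,0,0,-0.2]])

```text
time: 7.8
ee_pos: [0.5023, 0.1032, 0.0673]
orientation: [-0.0, 0.706, 0.708, -0.0]
contact_force: [0.1, 0.7, -2.5]
width: 0.0583
grasp_force: 65.4
```

Emit:
drive_tool(steps=[[0,0,1,0,0,0,-0.2],[0,0,0,0,0,0,-0.2],[0,0,0,0,0,0,-0.2],[0,0,0,0,0,0,-0.2],[0,0,0,0,0,0,-0.2]])

```text
time: 8.43
ee_pos: [0.5023, 0.1032, 0.0663]
orientation: [-0.0, 0.706, 0.708, 0.0]
contact_force: [-0.1, -0.4, -1.6]
width: 0.0585
grasp_force: 65.4
```

Emit:
drive_tool(steps=[[0,0,1,0,0,0,-0.2],[0,0,0,0,0,0,-0.2],[0,0,0,0,0,0,1],[0,0,0,0,0,0,1],[0,0,0,0,0,0,1]])

```text
time: 9.05
ee_pos: [0.5023, 0.1032, 0.0652]
orientation: [-0.0, 0.706, 0.708, -0.0]
contact_force: [-0.8, 0.2, -0.1]
width: 0.0851
grasp_force: 0.0
```

Emit:
drive_tool(steps=[[0,0,0,0,0,0,1],[0,0,0,0,0,0,1],[0,0,-10,0,0,0,1],[0,0,-20,0,0,0,1],[0,0,-30,0,0,0,1]])

```text
time: 9.68
ee_pos: [0.5018, 0.1031, 0.1259]
orientation: [-0.0, 0.706, 0.708, -0.001]
contact_force: [0.5, 0.6, 0.8]
width: 0.0853
grasp_force: 0.0
```

Emit:
drive_tool(steps=[[0,0,-35,0,0,0,1],[-20,0,-35,0,0,0,1],[-45,0,-10,0,0,0,0],[-50,0,0,0,0,0,-1],[0,0,0,0,0,0,-1]])

```text
time: 10.3
ee_pos: [0.5022, -0.016, 0.206]
orientation: [0.001, 0.708, 0.706, -0.001]
contact_force: [0.8, 0.5, -0.1]
width: 0.032
grasp_force: 0.0
```

Run:
```python
from h import *
S=grab("scene");D=grab("side");plan([.5025,.0025,.2],n=5,claw=-1)
import pickle; pickle.dump((S,D),open("c.pkl","wb"))
a=S["image"][50:200,280:440,::-1];b=D["image"][160:310,170:330,::-1]
cv2.imwrite("pics/set.png",np.hstack([cv2.resize(a,(400,375)),cv2.resize(b,(400,375))]))
for f in(S,D):
  c=np.array([proj(f,[.5025+.03*np.cos(t),.1025+.03*np.sin(t),.104]) for t in np.linspace(0,6.28,40)]); print(c.min(0),c.max(0),proj(f,[.5025,.1025,.104]))
```

```text
ee [ 0.5026 -0.012   0.2058] t 10.4 F [ 0.3 -0.1  0.1] w 0.0161
[2.9, -0.0, 1.2, 0.0, -0.0, 0.0, -1]
[2.9, -0.0, 1.2, 0.0, -0.0, 0.0, -1]
[2.9, -0.0, 1.2, 0.0, -0.0, 0.0, -1]
[2.9, -0.0, 1.2, 0.0, -0.0, 0.0, -1]
[2.9, -0.0, 1.2, 0.0, -0.0, 0.0, -1]
[332.51844156 137.90109178] [357.24262042 155.55517922] [344.87578938 146.5694209 ]
[262.67802493 230.91192917] [295.37303299 252.82403443] [279.06533616 241.50197321]
```

View pics/set.png

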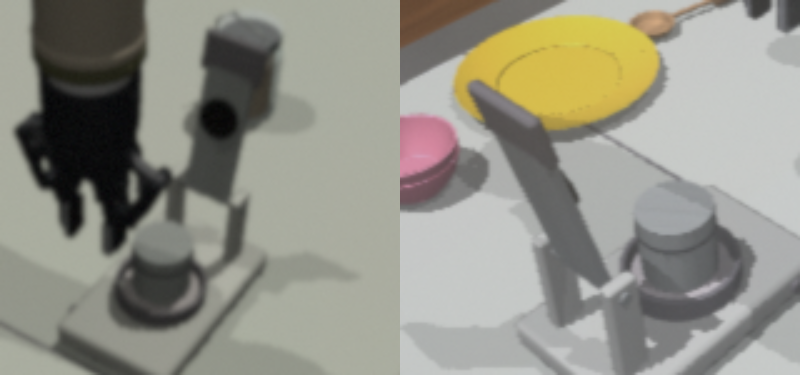

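The dabba stands upright in the cradle, with its top at scene (345,148) and side (280,243), within 2 mm of the cradle's centre. The clamp's end is at about y .22, z .265 (roughly 1.76 rad). Next I'll go over it and behind it with the fingers shut.

Emit:
drive_tool(steps=[[0,0,-50,0,0,0,-1],[0,0,-55,0,0,0,-1],[30,0,-5,0,0,0,-1],[50,0,0,0,0,0,-1],[50,0,0,0,0,0,-1]])

```text
time: 11.02
ee_pos: [0.5017, 0.1211, 0.3159]
orientation: [0.0, 0.705, 0.709, 0.0]
contact_force: [0.4, -0.6, -0.5]
width: -0.0
grasp_force: 0.0
```

Emit:
drive_tool(steps=[[50,0,0,0,0,0,-1],[50,0,0,0,0,0,-1],[50,0,0,0,0,0,-1],[20,0,0,0,0,0,-1],[0,0,0,0,0,0,-1]])

```text
time: 11.65
ee_pos: [0.5007, 0.2902, 0.3151]
orientation: [-0.0, 0.705, 0.71, -0.0]
contact_force: [0.5, -0.4, -0.5]
width: -0.0001
grasp_force: 0.0
```

Emit:
drive_tool(steps=[[0,0,20,0,0,0,-1],[0,0,30,0,0,0,-1],[0,0,25,0,0,0,-1],[0,0,5,0,0,0,-1],[0,0,0,0,0,0,-1]])

```text
time: 12.28
ee_pos: [0.502, 0.2874, 0.2357]
orientation: [0.0, 0.706, 0.708, -0.0]
contact_force: [0.4, -0.0, 0.9]
width: 0.0005
grasp_force: 0.0
```

Run:
```python
from h import *
S=grab("scene");D=grab("side");plan([.5025,.205,.235],n=5,claw=-1)
a=S["image"][0:150,300:460,::-1];b=D["image"][120:300,130:322,::-1]
cv2.imwrite("pics/behind.png",np.hstack([cv2.resize(a,(400,375)),cv2.resize(b,(400,375))]))
```

```text
ee [0.5023 0.2881 0.2363] t 12.375 F [-0.1  0.1 -0.1] w 0.0001
[-16.6, 0.0, 0.3, 0.0, -0.0, 0.0, -1]
[-16.6, 0.0, 0.3, 0.0, -0.0, 0.0, -1]
[-16.6, 0.0, 0.3, 0.0, -0.0, 0.0, -1]
[-16.6, 0.0, 0.3, 0.0, -0.0, 0.0, -1]
[-16.6, 0.0, 0.3, 0.0, -0.0, 0.0, -1]
```

View pics/behind.png

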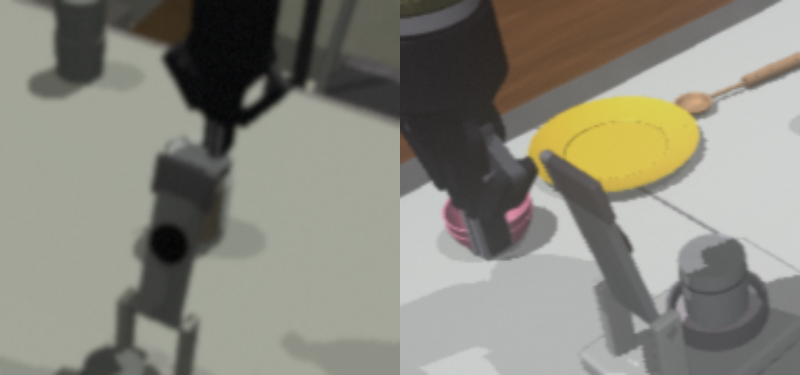

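The shut fingers are behind the paddle (fingertip at about (492,250) in the right half of the crop), with a gap to it. Next I'll push it towards -y.

Emit:
drive_tool(steps=[[-15,0,0,0,0,0,-1],[-15,0,0,0,0,0,-1],[-15,0,0,0,0,0,-1],[-15,0,0,0,0,0,-1],[-15,0,0,0,0,0,-1]])

```text
time: 13.0
ee_pos: [0.5021, 0.2125, 0.2356]
orientation: [-0.0, 0.706, 0.708, 0.0]
contact_force: [0.7, 1.6, 1.3]
width: -0.0003
grasp_force: 0.9
```

Emit:
drive_tool(steps=[[-10,0,-2,0,0,0,-1],[-13,0,-2,0,0,0,-1],[-13,0,-2,0,0,0,-1],[-13,0,3,0,0,0,-1],[-13,0,4,0,0,0,-1]])

```text
time: 13.62
ee_pos: [0.5022, 0.1502, 0.2341]
orientation: [0.0, 0.706, 0.708, 0.0]
contact_force: [0.7, 1.5, 0.3]
width: 0.0
grasp_force: 0.8
```

Emit:
drive_tool(steps=[[-12,0,4,0,0,0,-1],[-11,0,5,0,0,0,-1],[-11,0,8,0,0,0,-1],[-11,0,9,0,0,0,-1],[-10,0,9,0,0,0,-1]])

```text
time: 14.25
ee_pos: [0.5022, 0.0955, 0.1985]
orientation: [-0.0, 0.706, 0.708, -0.0]
contact_force: [-0.3, 1.8, -0.8]
width: 0.0002
grasp_force: 0.6
```

Emit:
drive_tool(steps=[[-8,0,10,0,0,0,-1],[-7,0,11,0,0,0,-1],[-6,0,11,0,0,0,-1],[-5,0,12,0,0,0,-1],[-4,0,12,0,0,0,-1]])

```text
time: 14.88
ee_pos: [0.5024, 0.0659, 0.1424]
orientation: [-0.0, 0.706, 0.708, -0.0]
contact_force: [-0.7, -0.4, 1.0]
width: 0.0001
grasp_force: 0.6
```

Run:
```python
from h import *
S=grab("scene");D=grab("side");plan([.5025,.0585,.1095],n=5,claw=-1)
a=S["image"][60:210,260:420,::-1];b=D["image"][140:320,170:362,::-1]
cv2.imwrite("pics/half.png",np.hstack([cv2.resize(a,(400,375)),cv2.resize(b,(400,375))]))
```

```text
ee [0.5018 0.0657 0.1418] t 14.975 F [-0.3  0.8 -0.2] w -0.0
[-1.4, 0.2, 6.5, -0.0, 0.0, 0.001, -1]
[-1.4, 0.2, 6.5, -0.0, 0.0, 0.001, -1]
[-1.4, 0.2, 6.5, -0.0, 0.0, 0.001, -1]
[-1.4, 0.2, 6.5, -0.0, 0.0, 0.001, -1]
[-1.4, 0.1, 6.5, -0.0, 0.0, 0.001, -1]
```

View pics/half.png

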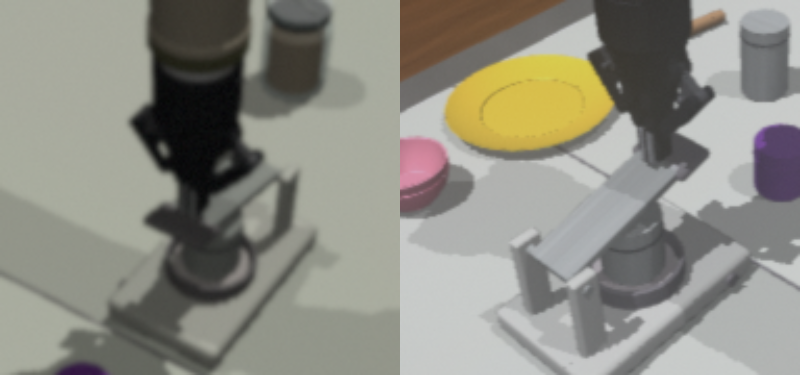

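The clamp is almost over the dabba, with the fingertips on the paddle at about (655,160). I'll press down.

Emit:
drive_tool(steps=[[-3,0,5,0,0,0,-1],[-3,0,5,0,0,0,-1],[-3,0,5,0,0,0,-1],[-1,0,5,0,0,0,-1],[0,0,4,0,0,0,-1]])

```text
time: 15.6
ee_pos: [0.5026, 0.0559, 0.1191]
orientation: [0.0, 0.706, 0.708, -0.0]
contact_force: [0.7, -1.0, 2.5]
width: -0.0
grasp_force: 1.8
```

Emit:
drive_tool(steps=[[0,0,4,0,0,0,-1],[0,0,3,0,0,0,-1],[0,0,2,0,0,0,-1],[0,0,2,0,0,0,-1],[0,0,0,0,0,0,-1]])

```text
time: 16.23
ee_pos: [0.5025, 0.0558, 0.1093]
orientation: [0.001, 0.706, 0.708, -0.0]
contact_force: [-2.7, -4.0, 19.3]
width: 0.0002
grasp_force: 10.0
```

Emit:
drive_tool(steps=[[0,0,2,0,0,0,-1],[0,0,2,0,0,0,-1],[0,0,0,0,0,0,-1],[0,0,0,0,0,0,-1],[0,0,0,0,0,0,-1]])

```text
time: 16.85
ee_pos: [0.5028, 0.0558, 0.1085]
orientation: [0.002, 0.706, 0.708, 0.001]
contact_force: [-13.7, -6.5, 69.8]
width: 0.0003
grasp_force: 35.1
```

Emit:
drive_tool(steps=[[0,0,-10,0,0,0,-1],[0,0,-40,0,0,0,-1],[-20,0,-50,0,0,0,-1],[-50,0,-10,0,0,0,-1],[-50,0,0,0,0,0,-1]])

```text
time: 17.48
ee_pos: [0.5033, -0.0643, 0.2154]
orientation: [0.001, 0.705, 0.709, 0.001]
contact_force: [0.2, 0.0, -0.5]
width: -0.0
grasp_force: 0.0
```

Emit:
drive_tool(steps=[[-50,0,0,0,0,0,-1],[0,0,0,0,0,0,-1],[0,0,0,0,0,0,-1],[0,0,0,0,0,0,-1],[0,0,0,0,0,0,-1]])

```text
time: 18.1
ee_pos: [0.5031, -0.1125, 0.2143]
orientation: [-0.0, 0.705, 0.709, 0.0]
contact_force: [0.0, 1.0, -0.3]
width: 0.0002
grasp_force: 0.0
```

Run:
```python
from h import *
S=grab("scene");D=grab("side");o=manip.get_obs();print(o["time"],o["ee_pos"],o["contact_force"])
a=S["image"][100:340,220:476,::-1];b=D["image"][130:310,190:382,::-1]
cv2.imwrite("pics/end.png",np.hstack([cv2.resize(a,(400,375)),cv2.resize(b,(400,375))]))
print("closed paddle end top corners: side px",[proj(D,[.5025+s*.032,.0225,.1095]).round(1) for s in(-1,1)],"scene",[proj(S,[.5025+s*.032,.0225,.1095]).round(1) for s in(-1,1)])
```

```text
18.2 [ 0.5030349  -0.11297015  0.21426548] [ 0.79309205  0.01156536 -0.76503632]
closed paddle end top corners: side px [array([320.6, 224.7]), array([296.3, 211.7])] scene [array([315.6, 160.1]), array([338.8, 171.2])]
```

View pics/end.png

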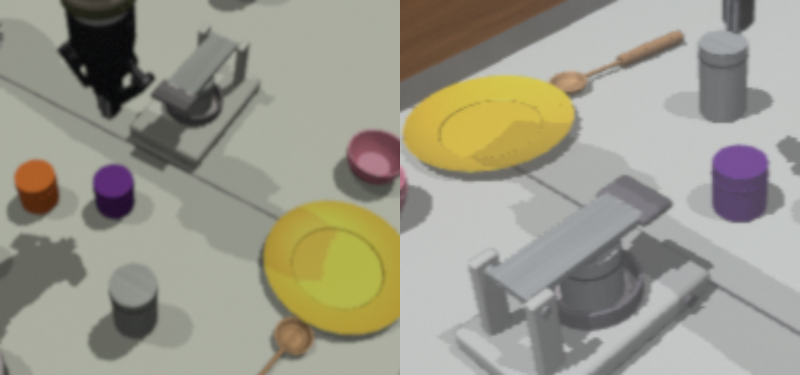

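The clamp is level: its paddle corner is at side (320,227), against a predicted (321,225) for closed. It hit the hard stop under load. The tall dabba is still standing at its place, and the robot is clear of everything.

```bash
python3 -c "
from cell import manip
print(manip.sign_off())"
```

```text
the job is handed in; nothing more can be done
None
```

The job is handed in: the short dabba stands in the cradle with the clamp pressed fully closed on it, the tall dabba is untouched, and it took about 18 s of the 51 s allowed; the hand-in returned no verdict.

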